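# Make up two actuator repair kits

### The arm

A 6-joint arm with a two-finger parallel gripper is mounted at the origin on the work surface. World frame = base frame: x ahead of the robot, y to its left, z up, the work surface at z = 0. Lengths are in mm, angles in degrees, forces in N, time in s.
With the tool pointing down it reaches from about 300 to 850 mm from the base axis. Payload 4.2 kg.
Tool frame: the origin (TCP) lies midway between the tips of the shut fingers; the grasp point (between the pads) lies 19 mm behind it (env.grasp_offset is the distance from the TCP to the grasp point, in mm); z points along the fingers, y is the line along which they close (so a half turn about z gives the same grasp; the last joint's range is limited). The gripper opens to 91 mm and grips with 3 to 60 N. Pads are 32 mm wide; open, the fingers measure 118 mm over their backs; the gripper's body (76 mm by 178 mm) begins 60 mm behind the grasp point.
Start: joints at [66.177, 18.312, 89.639, -0, 72.044, -1.146], TCP at [221.693, 530.561, 213.976] pointing down, gripper open.
Joint ranges: [-177.97, 177.97], [-48.28, 115.42], [12.27, 149.76], [-77.06, 257.06], [2.81, 150.46], [-146.56, 146.56]. Speed limits (degrees/s): [147.25, 147.25, 180, 180, 180, 180].

### API

Orientations are given as [roll, pitch, yaw] about the fixed x, y, z axes, in that order (R = Rz(yaw) Ry(pitch) Rx(roll)).
In Python, from workcell import env, optics gives the robot as it stands. The module is installed in compiled form; this text tells all that it offers.
- The arm moves only by the tool send_rows, never from a script. Its argument "targets" is a list that holds one entry, the list of rows, each a list of 7 numbers: the turn, a rotation vector about the world's x, y, z scaled (see below), then the shift along the world's x, y, z scaled (see below), then the closure, from -1 (fully open) to 1 (shut). In form: [[[rx, ry, rz, x, y, z, gripper], ...]]. A call has 1 to 12 rows; each row shifts and turns the commanded pose from where the row before left it; what a row does not reach is not made up. The controller multiplies each number of a shift by 0.2 m and each number of a turn by pi/2 rad. A row lasts 1/10 s, in which the tool goes at most 50 mm and 8.59 degrees, less where a joint would pass 70% of its speed; a pose out of reach is approached as far as the arm can. A call with a number of a shift or a turn outside -1 to 1 is refused whole. A call with a gripper value outside its range is refused whole. The fingers move at their own pace and stop on an object; "grip_force" is the grip in N (left out, the last holds). Time passes only in rows, so rows that do not move let the fingers close. It gives the time, the measured TCP pose, the force, the opening and the grip force at its end, in the units of the state.
- env.state(): the state, without advancing time (a new reading comes with each control period).
- optics.grab_frame(name): name is "side" or "top" or "wrist"; returns (picture, depth): 480x640x3 uint8, red, green, blue; 480x640 float32, mm along the optical axis (not along the pixel's ray), 0 where there is no reading.
- optics.camera_info(name): a dict with "camera_matrix" (3x3 intrinsics, pixels), "R" (3x3) and "t" (3): a world point X has camera coordinates R X + t; the wrist camera has in their place "mount" (4x4, takes a point from camera to tool coordinates, whose origin is the TCP and whose axes are the flange's). Camera axes: x right, y down, z forward; pixel columns grow to the right and rows downward; lengths in mm; the calibration is good to about 2 mm. The wrist camera is an equidistant fisheye: a pixel r from the principal point sees the ray r / f radians off the axis. A picture is of the moment at which its call begins: read the wrist's pose just before it. camera_info takes no time and is no camera call.
- env.job_done(): hands the job in; it is judged then, once.
Trained networks look in the newest picture that a camera, given by its name, has taken for a name from the list of things; names that differ only in an ending like _2 or _b are one class to them, and where a whole thing is asked for, a point or a joint stands for the part that bears it (a point fixed in the world has none). Each returns a list of dicts, best first, with "conf" (0 to 1); they miss things now and then, are a little off and sometimes report something else, mostly with a low value. They report only what shows in the picture. A call takes as long as a camera call. They do not tell look-alikes from the thing itself.
- optics.silhouettes(camera, name): "mask" (480x640 bool, what is visible of it) and "at" ([column, row] in pixels, amid what is visible of it).
- optics.place_of(camera, name): "at" ([column, row] in pixels: a listed point, or the origin of a listed thing).
The state is a dict: "time_s": time; "qpos": joint angles; "qvel": joint speeds; "effort": joint torques, N m; "ee_pos": TCP position; "ee_rot": TCP orientation; "force": force on the tool from outside, world axes, zero at the start; "torque": the same for the moment, N m; "gripper_width": finger opening in mm; "gripper_force": force on a finger pad.
Only numpy, scipy, OpenCV 4.12 (cv2) and the standard library are available. Lean on these libraries where they do the work, as an engineer would, in place of code of your own. Each camera call takes 0.05 s, during which the arm holds its last target. There are 200 camera calls.

### The job

Make up the two actuator repair kits from the stock on the mat: the white gear, the orange terminal block and the copper coil go in the long blue tray, and the black gear and the green terminal block in the short yellow tray. Put one part in each bay, whichever bay of its tray you like, standing upright (hub or screws upward) and flat on the bay floor. Leave the blue terminal block and the silver capacitor standing where they are.

Things in the scene. Friction and masses are not known exactly. Their poses are not given: they have to be found in the camera images.
- white_gear: White plastic gear wheel lying flat with its hub upward: toothed disc 46 mm across and 14 mm thick, with a plain round hub 22 mm in diameter standing on it up to 38 mm total height (grip the hub). 60 g. Origin: centre of the underside, z up along the hub. It starts loose and upright on the 2 mm thick bench mat, among the other stock.
- black_gear: Black plastic gear wheel lying flat with its hub upward: toothed disc 46 mm across and 14 mm thick, with a plain round hub 22 mm in diameter standing on it up to 38 mm total height (grip the hub). 60 g. Origin: centre of the underside, z up along the hub. It starts loose and upright on the 2 mm thick bench mat, among the other stock.
- orange_block: Orange terminal block, a box 44 mm (its x) by 28 mm (its y) by 36 mm high, three bright screws on top; grip it across the 28 mm. 50 g. Origin: centre of the underside, z up. It starts loose and upright on the 2 mm thick bench mat, among the other stock.
- green_block: Green terminal block, a box 44 mm (its x) by 28 mm (its y) by 36 mm high, three bright screws on top; grip it across the 28 mm. 50 g. Origin: centre of the underside, z up. It starts loose and upright on the 2 mm thick bench mat, among the other stock.
- coil: Copper wire coil on a black-flanged bobbin, an upright cylinder 40 mm in diameter and 36 mm high, copper ring on top. 120 g. Origin: centre of the underside, z up. It starts loose and upright on the 2 mm thick bench mat, among the other stock.
- blue_block: Blue terminal block, a box 44 mm (its x) by 28 mm (its y) by 36 mm high, three bright screws on top; grip it across the 28 mm. 50 g. Origin: centre of the underside, z up. Not wanted in either kit; stays where it is. It starts loose and upright on the 2 mm thick bench mat, among the other stock.
- capacitor: Silver can capacitor with blue rims and a cross scored on its silver top, an upright cylinder 30 mm in diameter and 40 mm high. 50 g. Not wanted in either kit; stays where it is. Origin: centre of the underside, z up. It starts loose and upright on the 2 mm thick bench mat, among the other stock.
- blue_tray: Long blue plastic kit tray, fixed to the bench mat: 214 mm (its x) by 74 mm (its y), 16 mm high overall; walls, dividers and floor 4 mm thick. Three square bays in a row along its x, each 66 by 66 mm inside and 12 mm deep, with centres at tray x = -70, 0 and +70 mm and y = 0. Origin: centre of the underside, z up.
- yellow_tray: Short yellow plastic kit tray, fixed to the bench mat: 144 mm (its x) by 74 mm (its y), 16 mm high overall; walls, dividers and floor 4 mm thick. Two square bays in a row along its x, each 66 by 66 mm inside and 12 mm deep, with centres at tray x = -35 and +35 mm and y = 0. Origin: centre of the underside, z up.
Not all that is in view belongs to the job. There is more than one size of the black_gear; the one meant has the size given above.

How it is judged (in metres and radians):
At the end, for the whole second after the job is handed in: White gear, orange block, coil in the blue tray, black gear, green block in the yellow tray: each flat on a bay floor (within 3 mm, tilt under 5 degrees; a bay is too small for two), released, at rest. Blue block and capacitor upright, never over 20 mm from their start (x of white_gear in the frame of blue_tray between -0.107 and 0.107 m and y of white_gear in the frame of blue_tray between -0.037 and 0.037 m and z of white_gear in the frame of blue_tray between 0.001 and 0.007 m and angle between each of white_gear, orange_block, coil, black_gear, green_block, blue_block, capacitor's own z axis and vertical below 0.09 rad and linear speed of each of white_gear, orange_block, coil, black_gear, green_block below 0.02 m/s and angular speed of each of white_gear, orange_block, coil, black_gear, green_block below 0.2 rad/s and x of orange_block in the frame of blue_tray between -0.107 and 0.107 m and y of orange_block in the frame of blue_tray between -0.037 and 0.037 m and z of orange_block in the frame of blue_tray between 0.001 and 0.007 m and x of coil in the frame of blue_tray between -0.107 and 0.107 m and y of coil in the frame of blue_tray between -0.037 and 0.037 m and z of coil in the frame of blue_tray between 0.001 and 0.007 m and x of black_gear in the frame of yellow_tray between -0.072 and 0.072 m and y of black_gear in the frame of yellow_tray between -0.037 and 0.037 m and z of black_gear in the frame of yellow_tray between 0.001 and 0.007 m and x of green_block in the frame of yellow_tray between -0.072 and 0.072 m and y of green_block in the frame of yellow_tray between -0.037 and 0.037 m and z of green_block in the frame of yellow_tray between 0.001 and 0.007 m and distance of each of blue_block, capacitor from where it was at the start of the episode below 0.02 m); the robot touches nothing.
It fails at once if the blue terminal block is displaced by more than 20 mm or tipped (distance of blue_block from where it was at the start of the episode above 0.02 m or angle between blue_block's own z axis and vertical above 0.5 rad).
It fails at once if the capacitor is displaced by more than 20 mm or tipped (distance of capacitor from where it was at the start of the episode above 0.02 m or angle between capacitor's own z axis and vertical above 0.5 rad).
It also fails if it takes over 128 s, if anything falls off the work surface, if the arm or the gripper's body presses on something with over 40 N, if the wrist force passes 120 N, or if a joint passes its speed limit or range.

## Working session

There is one attempt and no reset: what is moved stays moved. The work goes in short steps, Python scripts to look and compute and a tool call to move; the robot and the scene stay as the last step left them, time stands still between calls to the robot, and variables do not carry over. Pictures are saved under pics/ and viewed, at most 14 in all, crops included, and the job is handed in when it is done.

Besides the shell and the picture viewer there is one more tool, called by a JSON object that holds its "op" and its "data", one argument or row to a line. send_rows: Moves the arm, as the interface text tells. Its arguments: {"type":"object","properties":{"targets":{"type":"array"},"grip_force":{"type":"number"}},"required":["targets"]}

```bash
mkdir -p pics
python3 - <<'E'
from workcell import env, optics
import cv2, numpy as np
for n in("top","side"):
    p,d=optics.grab_frame(n); cv2.imwrite(f"pics/{n}0.png",p[:,:,::-1]); np.save(f"{n}0.npy",d)
    i=optics.camera_info(n); print(n,np.round(i["camera_matrix"],1).tolist(),np.round(i["R"],3).tolist(),np.round(i["t"],1))
    for o in "white_gear black_gear orange_block green_block coil blue_block capacitor blue_tray yellow_tray".split():
        print(o,[(np.round(r["at"]).tolist(),round(r["conf"],2)) for r in optics.place_of(n,o)][:4])
i=optics.camera_info("wrist");print(i)
s=env.state();print(s["time_s"],s["ee_pos"],s["ee_rot"],env.grasp_offset)
E
```

```text
top [[593.5, 0.0, 325.6], [0.0, 593.5, 234.8], [0.0, 0.0, 1.0]] [[0.001, -1.0, -0.013], [-0.993, 0.001, -0.118], [0.118, 0.013, -0.993]] [   0.   553.4 1096.2]
white_gear [([293.0, 231.0], 0.6)]
black_gear [([281.0, 294.0], 0.84), ([248.0, 251.0], 0.75), ([232.0, 304.0], 0.61)]
orange_block []
green_block [([298.0, 180.0], 0.95), ([370.0, 182.0], 0.44), ([330.0, 292.0], 0.17)]
coil [([327.0, 289.0], 0.58)]
blue_block [([370.0, 181.0], 0.96)]
capacitor [([378.0, 288.0], 0.48)]
blue_tray [([444.0, 256.0], 0.62)]
yellow_tray [([196.0, 239.0], 0.87)]
side [[506.8, 0.0, 326.4], [0.0, 506.8, 235.5], [0.0, 0.0, 1.0]] [[-0.727, -0.687, 0.004], [-0.411, 0.431, -0.803], [0.55, -0.586, -0.596]] [396.1 275.3 477.1]
white_gear [([290.0, 282.0], 0.59), ([373.0, 295.0], 0.36)]
black_gear [([261.0, 328.0], 0.68), ([298.0, 381.0], 0.57)]
orange_block [([349.0, 251.0], 0.97)]
green_block [([251.0, 254.0], 0.85), ([317.0, 217.0], 0.69), ([428.0, 212.0], 0.16)]
coil [([373.0, 296.0], 0.76)]
blue_block [([314.0, 216.0], 0.59)]
capacitor [([413.0, 265.0], 0.55)]
blue_tray [([429.0, 212.0], 0.74)]
yellow_tray [([188.0, 363.0], 0.82), ([431.0, 214.0], 0.25)]
{'camera_matrix': array([[371.64829954,   0.        , 315.24393597],
       [  0.        , 371.64829954, 234.74109372],
       [  0.        ,   0.        ,   1.        ]]), 'mount': array([[-2.93579874e-05, -9.57798997e-01, -2.87438828e-01,
         8.14213188e+01],
       [ 9.99999991e-01,  9.99147386e-06, -1.35429896e-04,
         4.79577187e-01],
       [ 1.32586557e-04, -2.87438830e-01,  9.57798988e-01,
        -1.71722470e+02],
       [ 0.00000000e+00,  0.00000000e+00,  0.00000000e+00,
         1.00000000e+00]])}
1.0 [221.68262801 530.58881265 213.99610157] [ 1.79992162e+02 -2.82866727e-05  1.57323085e+02] 18.8
```

View pics/top0.png

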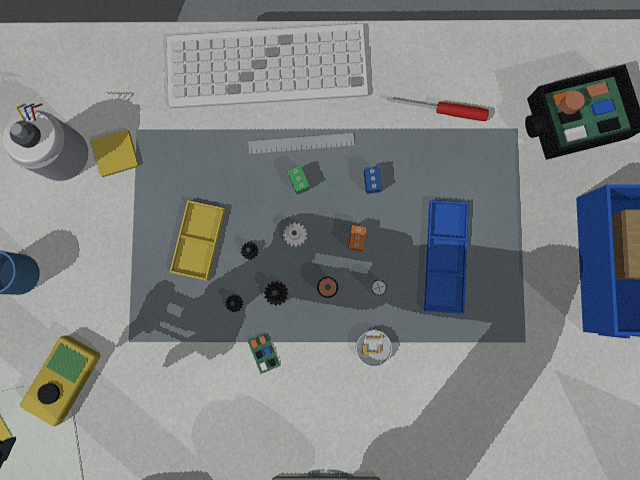

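View pics/side0.png

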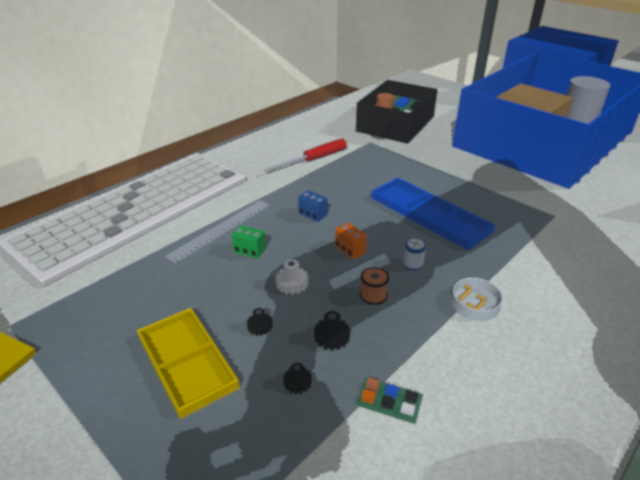

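```bash
cat > h.py <<'E'
from workcell import env, optics
import cv2, numpy as np
def cloud(n,d):
    """world xyz for each pixel of a pinhole camera's depth"""
    i=optics.camera_info(n);K=np.asarray(i["camera_matrix"]);R=np.asarray(i["R"]);t=np.asarray(i["t"])
    v,u=np.mgrid[:480,:640]; c=np.stack([(u-K[0,2])/K[0,0]*d,(v-K[1,2])/K[1,1]*d,d],-1)
    w=(c-t)@R; w[d<=0]=np.nan; return w
def top_face(P):
    """centre, mean z and long-axis yaw of the points of a top face"""
    r=cv2.minAreaRect(P[:,:2].astype(np.float32)); (w,h),a=r[1],r[2]
    return np.round([*r[0],np.median(P[:,2]),w,h,a if w>=h else a+90],1)
E
python3 - <<'E'
from h import *
for n in("top","side"):
    d=np.load(f"{n}0.npy"); W=cloud(n,d); p=cv2.imread(f"pics/{n}0.png")
    print(n,"mat z", [np.round(np.nanmedian(W[a-3:a+4,b-3:b+4].reshape(-1,3),0),1) for a,b in ([(160,200),(330,480),(250,320)] if n=="top" else [(300,100),(230,540)])])
    optics.grab_frame(n)
    for o in "white_gear black_gear orange_block green_block coil blue_block capacitor blue_tray yellow_tray".split():
        for r in optics.silhouettes(n,o)[:3]:
            P=W[r["mask"]]; P=P[~np.isnan(P[:,2])]
            if len(P)<20: continue
            zt=np.percentile(P[:,2],95); T=P[P[:,2]>zt-5]
            print(o,round(r["conf"],2),np.round(r["at"]),"n",len(P),"ztop",round(zt,1),"top",top_face(T),"all",top_face(P))
print(env.state()["time_s"])
E
```

```text
top mat z [array([706.8, 250.4,   2.2]), array([ 373.7, -295.2,    1.4]), array([527.3,  11.4,   2.8])]
white_gear 0.73 [296. 229.] n 426 ztop 41.9 top [558.   60.7  40.4  21.   19.8  89.2] all [558.5  60.2  16.9  44.8  44.6  45.6]
black_gear 0.76 [233. 302.] n 224 ztop 31.3 top [425.4 176.7  29.9  13.1  15.5  90.1] all [424.6 176.3  13.4  31.8  30.9  12.8]
black_gear 0.68 [279. 291.] n 417 ztop 41.0 top [445.   95.7  39.4  20.5  18.7  89.7] all [444.4  95.7  16.9  45.2  42.6  56.8]
black_gear 0.59 [248. 249.] n 234 ztop 31.6 top [526.7 149.   30.4  13.8  15.2 176.6] all [527.2 149.4  13.2  32.5  33.3  91.2]
orange_block 0.82 [355. 235.] n 380 ztop 41.6 top [549.1 -59.9  39.   27.7  44.  170.4] all [552.4 -60.   37.9  28.6  50.8 171.3]
orange_block 0.23 [448. 256.] n 4374 ztop 18.6 top [ 515.1 -231.5   17.3   75.1  213.9  176.2] all [ 515.1 -231.5    6.8   75.7  214.   176.5]
green_block 0.64 [299. 177.] n 379 ztop 41.7 top [663.1  53.2  38.9  44.   27.7  23.1] all [667.   54.9  37.9  53.7  28.5  24.5]
green_block 0.19 [294. 233.] n 387 ztop 41.9 top [558.   60.7  40.4  21.   19.8  8
[... 2169 characters left out ...]
 -58.5  29.5  30.5  47.2 172.5]
blue_block 0.91 [312. 205.] n 669 ztop 39.4 top [659.6 -88.4  38.4  42.2  29.4   5.9] all [ 668.7 -112.1   29.2   48.2   87.3  109.5]
capacitor 0.67 [414. 255.] n 569 ztop 44.1 top [452.5 -95.8  42.9  28.2  27.6  34.8] all [ 468.7 -103.3   32.7   29.4   65.8  155. ]
capacitor 0.64 [330. 334.] n 1073 ztop 40.9 top [443.3  97.3  40.3  20.2  22.  133.6] all [450.1  86.3  16.7  46.   73.  120.8]
blue_tray 0.88 [435. 214.] n 3810 ztop 18.6 top [ 513.6 -231.5   17.2   79.1  215.3  176. ] all [ 519.1 -240.2    8.    99.3  230.3  174.6]
yellow_tray 0.68 [188. 363.] n 6256 ztop 18.5 top [546.4 250.6  17.5  74.3 146.2 167.6] all [554.2 246.9   7.   78.6 164.4 167.8]
2.0
```

Run:
```python
import cv2
cv2.imwrite("pics/crop.png",cv2.resize(cv2.imread("pics/top0.png")[160:330,215:400],None,fx=3.5,fy=3.5,interpolation=cv2.INTER_CUBIC))
```

```text
(no output)
```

View pics/crop.png

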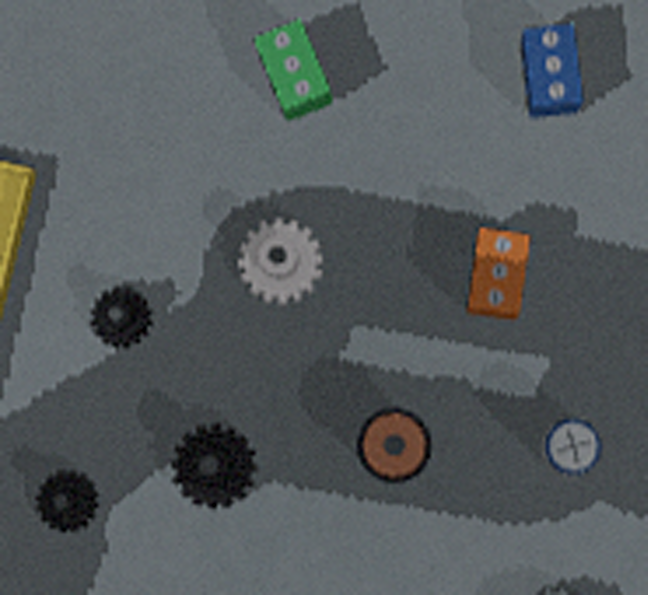

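The overview pictures show the mat with the yellow tray at (196,239) and the blue tray at (446,256). Every wanted part is in view.

Look-alikes in the top picture:
- **Black gear:** (276,293) measures 45 mm across with its top at z 40. The gears at (248,251) and (234,303) are about 32 mm across with tops at z 31, so they are decoys. I choose (276,293).
- **White gear:** only (295,232).
- **Blocks:** green (298,180), orange (357,237) and blue (372,180). The last stays, and the PCB at (263,352) is clutter.
- **Cylinders:** coil (327,288) has the copper top. Capacitor (378,288) has the cross and stays.

The crop confirms these choices. The top and side views agree within 2 mm.

{"op": "send_rows", "data": {
  "targets": [
    [[0, 0, 0.013, 0.093, -0.181, 0, 0], [0, 0, 0.013, 0.093, -0.181, 0, 0], [0, 0, 0.013, 0.093, -0.181, 0, 0], [0, 0, 0.013, 0.093, -0.181, 0, 0], [0, 0, 0.013, 0.093, -0.181, 0, 0], [0, 0, 0.013, 0.093, -0.181, 0, 0], [0, 0, 0.013, 0.093, -0.181, -0.078, 0], [0, 0, 0.013, 0.093, -0.181, -0.078, 0], [0, 0, 0.013, 0.093, -0.181, -0.078, 0], [0, 0, 0.013, 0.093, -0.181, -0.078, 0], [0, 0, 0.013, 0.093, -0.181, -0.078, 0], [0, 0, 0.013, 0.093, -0.181, -0.078, 0]]
  ],
  "grip_force": 20
}}

```text
time_s: 3.2
ee_pos: [445.6, 94.6, 120.1]
ee_rot: [180.0, 0.1, 171.4]
force: [0.8, -0.1, -0.0]
gripper_width: 45.4
gripper_force: 0.0
```

{"op": "send_rows", "data": {
  "targets": [
    [[0, 0, 0, -0.007, 0.009, -0.15, 0], [0, 0, 0, 0, 0, -0.15, 0], [0, 0, 0, 0, 0, -0.125, 0], [0, 0, 0, 0, 0, -0.08, 0], [0, 0, 0, 0, 0, 0, 0], [0, 0, 0, 0, 0, 0, 1], [0, 0, 0, 0, 0, 0, 1], [0, 0, 0, 0, 0, 0, 1], [0, 0, 0, 0, 0, 0, 1], [0, 0, 0, 0, 0, 0, 1]]
  ]
}}

```text
time_s: 4.2
ee_pos: [444.2, 98.1, 20.3]
ee_rot: [180.0, 0.1, 171.4]
force: [-0.7, 0.1, 6.4]
gripper_width: 21.6
gripper_force: 20.0
```

{"op": "send_rows", "data": {
  "targets": [
    [[0, 0, 0, 0, 0, 0.1, 1], [0, 0, 0, 0, 0, 0.2, 1], [0, 0, 0, 0, 0, 0.1, 1], [0, 0, 0, 0.068, 0.16, 0, 1], [0, 0, 0, 0.068, 0.16, 0, 1], [0, 0, 0, 0.068, 0.16, 0, 1], [0, 0, 0, 0.068, 0.16, 0, 1], [0, 0, 0, 0.068, 0.16, 0, 1], [0, 0, 0, 0, 0, 0, 1]]
  ]
}}

```text
time_s: 5.1
ee_pos: [513.3, 261.7, 99.2]
ee_rot: [179.8, 0.1, 171.5]
force: [-0.3, -0.6, -1.3]
gripper_width: 21.5
gripper_force: 20.0
```

{"op": "send_rows", "data": {
  "targets": [
    [[0, 0, 0, 0, -0.018, -0.15, 1], [0, 0, 0, 0, 0, -0.15, 1], [0, 0, 0, 0, 0, -0.05, 1], [0, 0, 0, 0, 0, 0, 1], [0, 0, 0, 0, 0, 0, 1]]
  ]
}}

```text
time_s: 5.6
ee_pos: [512.1, 254.4, 30.3]
ee_rot: [180.0, 0.1, 171.3]
force: [-0.1, -0.7, -0.9]
gripper_width: 21.3
gripper_force: 20.0
```

{"op": "send_rows", "data": {
  "targets": [
    [[0, 0, 0, 0, 0.015, -0.013, 1], [0, 0, 0, 0, 0, -0.013, 1], [0, 0, 0, 0, 0, 0, 1], [0, 0, 0, 0, 0, 0, 1]]
  ]
}}

```text
time_s: 6.0
ee_pos: [511.6, 257.5, 24.5]
ee_rot: [180.0, 0.0, 171.4]
force: [-0.2, -0.8, -0.8]
gripper_width: 21.6
gripper_force: 20.0
```

{"op": "send_rows", "data": {
  "targets": [
    [[0, 0, 0, 0, 0, -0.005, 1], [0, 0, 0, 0, 0, 0, 1], [0, 0, 0, 0, 0, 0, 0], [0, 0, 0, 0, 0, 0, 0], [0, 0, 0, 0, 0, 0, 0], [0, 0, 0, 0, 0, 0.1, 0], [0, 0, 0, 0, 0, 0.2, 0], [0, 0, 0, 0, 0, 0.18, 0]]
  ]
}}

```text
time_s: 6.8
ee_pos: [511.2, 257.2, 119.9]
ee_rot: [-180.0, -0.1, 171.4]
force: [0.6, 0.4, -0.3]
gripper_width: 45.6
gripper_force: 0.0
```

{"op": "send_rows", "data": {
  "targets": [
    [[0, 0, 0.044, 0.0946, -0.1274, 0, 0], [0, 0, 0.044, 0.0946, -0.1274, 0, 0], [0, 0, 0.044, 0.0946, -0.1274, 0, 0], [0, 0, 0.044, 0.0946, -0.1274, 0, 0], [0, 0, 0.044, 0.0946, -0.1274, 0, 0], [0, 0, 0.044, 0.0946, -0.1274, 0, 0], [0, 0, 0.044, 0.0946, -0.1274, 0, 0], [0, 0, 0.044, 0.0946, -0.1274, 0, 0], [0, 0, 0, 0, 0, 0, 0], [0, 0, 0, 0, 0, 0, 0]]
  ]
}}

```text
time_s: 7.8
ee_pos: [662.7, 53.0, 118.6]
ee_rot: [179.9, -0.1, -157.1]
force: [0.2, 1.1, -0.6]
gripper_width: 46.0
gripper_force: 0.0
```

Run:
```python
from h import *
s=env.state();print(s["ee_pos"],s["ee_rot"])
for n in("top","side"):
    p,d=optics.grab_frame(n); cv2.imwrite(f"pics/{n}1.png",p[:,:,::-1]); W=cloud(n,d)
    for o in ("black_gear","yellow_tray","green_block"):
        for r in optics.silhouettes(n,o)[:3]:
            P=W[r["mask"]]; P=P[~np.isnan(P[:,2])]; zt=np.percentile(P[:,2],95)
            print(n,o,round(r["conf"],2),"ztop",round(zt,1),top_face(P[P[:,2]>zt-5]))
```

```text
[662.70044685  53.04357801 118.5527514 ] [ 1.79949911e+02 -5.58534497e-02 -1.57071384e+02]
top black_gear 0.58 ztop 45.3 [512.2 257.1  43.8  20.   19.1  89.9]
top yellow_tray 0.63 ztop 19.2 [547.3 249.9  17.8  75.3 144.  167.6]
side black_gear 0.91 ztop 30.8 [424.8 177.7  30.   15.2  16.7 133.8]
side black_gear 0.64 ztop 44.9 [510.5 258.6  44.3  21.   20.8  83.3]
side yellow_tray 0.56 ztop 18.7 [546.2 250.8  17.6  74.4 146.7 167.4]
side yellow_tray 0.19 ztop 18.6 [ 514.  -230.9   17.    78.6  215.3  176. ]
side green_block 0.79 ztop 39.4 [661.7  53.6  38.4  45.5  30.7  23. ]
side green_block 0.62 ztop 39.4 [660.7 -88.4  38.5  47.3  29.5   5.1]
```

{"op": "send_rows", "data": {
  "targets": [
    [[0, 0, 0, 0, 0, -0.15, 0], [0, 0, 0, 0, 0, -0.15, 0], [0, 0, 0, 0, 0, -0.125, 0], [0, 0, 0, 0, 0, -0.083, 0], [0, 0, 0, 0, 0, 0, 0], [0, 0, 0, 0, 0, 0, 1], [0, 0, 0, 0, 0, 0, 1], [0, 0, 0, 0, 0, 0, 1], [0, 0, 0, 0, 0, 0, 1]]
  ]
}}

```text
time_s: 9.1
ee_pos: [663.9, 53.7, 19.1]
ee_rot: [-180.0, 0.2, -157.0]
force: [0.2, 0.2, 4.2]
gripper_width: 27.6
gripper_force: 20.0
```

{"op": "send_rows", "data": {
  "targets": [
    [[0, 0, 0, 0, 0, 0.1, 1], [0, 0, 0, 0, 0, 0.2, 1], [0, 0, 0, 0, 0, 0.1, 1], [0, 0, -0.056, -0.0592, 0.135, 0, 1], [0, 0, -0.056, -0.0592, 0.135, 0, 1], [0, 0, -0.056, -0.0592, 0.135, 0, 1], [0, 0, -0.056, -0.0592, 0.135, 0, 1], [0, 0, -0.056, -0.0592, 0.135, 0, 1], [0, 0, -0.056, -0.0592, 0.135, 0, 1], [0, 0, -0.056, -0.0592, 0.135, 0, 1], [0, 0, 0, 0, 0, 0, 1], [0, 0, 0, 0, 0, 0, 1]]
  ]
}}

```text
time_s: 10.3
ee_pos: [579.8, 242.8, 97.9]
ee_rot: [-180.0, 0.0, 167.9]
force: [0.5, -1.1, -0.5]
gripper_width: 28.0
gripper_force: 20.0
```

{"op": "send_rows", "data": {
  "targets": [
    [[0, 0, 0, 0.005, 0, -0.15, 1], [0, 0, 0, 0, 0, -0.14, 1], [0, 0, 0, 0, 0, -0.05, 1], [0, 0, 0, 0, 0, -0.025, 1], [0, 0, 0, 0, 0, 0, 1], [0, 0, 0, 0, 0, 0, 1]]
  ]
}}

```text
time_s: 10.9
ee_pos: [582.0, 242.6, 25.8]
ee_rot: [179.9, 0.1, 167.7]
force: [-0.6, 0.7, -0.3]
gripper_width: 27.9
gripper_force: 20.0
```

{"op": "send_rows", "data": {
  "targets": [
    [[0, 0, 0, 0, 0, -0.008, 1], [0, 0, 0, 0, 0, -0.005, 1], [0, 0, 0, 0, 0, 0, 1]]
  ]
}}

```text
time_s: 11.2
ee_pos: [581.6, 242.8, 23.1]
ee_rot: [179.9, 0.1, 167.8]
force: [-0.9, -0.7, 4.3]
gripper_width: 27.9
gripper_force: 20.0
```

{"op": "send_rows", "data": {
  "targets": [
    [[0, 0, 0, 0, 0, 0, 0], [0, 0, 0, 0, 0, 0, 0], [0, 0, 0, 0, 0, 0, 0], [0, 0, 0, 0, 0, 0.1, 0], [0, 0, 0, 0, 0, 0.2, 0], [0, 0, 0, 0, 0, 0.18, 0], [0, 0, 0, -0.031, -0.227, 0, 0], [0, 0, 0, -0.031, -0.227, 0, 0], [0, 0, 0, -0.031, -0.227, 0, 0], [0, 0, 0, -0.031, -0.227, 0, 0], [0, 0, 0, 0, 0, 0, 0], [0, 0, 0, 0, 0, 0, 0]]
  ]
}}

```text
time_s: 12.4
ee_pos: [556.1, 60.2, 118.0]
ee_rot: [180.0, -0.0, 167.6]
force: [-0.1, 0.2, 0.3]
gripper_width: 45.7
gripper_force: 0.0
```

{"op": "send_rows", "data": {
  "targets": [
    [[0, 0, 0, 0.004, 0.006, -0.15, 0], [0, 0, 0, 0, 0, -0.15, 0], [0, 0, 0, 0, 0, -0.12, 0], [0, 0, 0, 0, 0, -0.07, 0], [0, 0, 0, 0, 0, 0, 0], [0, 0, 0, 0, 0, 0, 1], [0, 0, 0, 0, 0, 0, 1], [0, 0, 0, 0, 0, 0, 1], [0, 0, 0, 0, 0, 0, 1]]
  ]
}}

```text
time_s: 13.3
ee_pos: [557.6, 62.4, 20.9]
ee_rot: [180.0, 0.1, 167.8]
force: [-0.4, 0.9, 1.9]
gripper_width: 21.4
gripper_force: 20.0
```

{"op": "send_rows", "data": {
  "targets": [
    [[0, 0, 0, 0, 0, 0.1, 1], [0, 0, 0, 0, 0, 0.2, 1], [0, 0, 0, 0, 0, 0.1, 1], [0, 0, 0, 0.019, -0.213, 0, 1], [0, 0, 0, 0.019, -0.213, 0, 1], [0, 0, 0, 0.019, -0.213, 0, 1], [0, 0, 0, 0.019, -0.213, 0, 1], [0, 0, 0, 0.019, -0.213, 0, 1], [0, 0, 0, 0.019, -0.213, 0, 1], [0, 0, 0, 0.019, -0.213, 0, 1], [0, 0, 0, 0, 0, 0, 1], [0, 0, 0, 0, 0, 0, 1]]
  ]
}}

```text
time_s: 14.5
ee_pos: [583.1, -236.8, 99.9]
ee_rot: [180.0, -0.0, 167.6]
force: [0.3, -0.3, -1.2]
gripper_width: 21.4
gripper_force: 20.0
```

{"op": "send_rows", "data": {
  "targets": [
    [[0, 0, 0, 0, 0, -0.15, 1], [0, 0, 0, 0, 0, -0.14, 1], [0, 0, 0, 0, 0, -0.05, 1], [0, 0, 0, 0, 0, 0, 1], [0, 0, 0, 0, 0, 0, 1]]
  ]
}}

```text
time_s: 15.0
ee_pos: [584.4, -235.6, 33.0]
ee_rot: [-180.0, 0.1, 167.8]
force: [0.0, -0.1, -0.3]
gripper_width: 21.6
gripper_force: 20.0
```

{"op": "send_rows", "data": {
  "targets": [
    [[0, 0, 0, 0, 0, -0.025, 1], [0, 0, 0, 0, 0, -0.01, 1], [0, 0, 0, 0, 0, -0.005, 1], [0, 0, 0, 0, 0, 0, 1]]
  ]
}}

```text
time_s: 15.4
ee_pos: [583.8, -236.1, 24.9]
ee_rot: [180.0, 0.0, 167.8]
force: [-1.9, 1.0, 4.0]
gripper_width: 21.4
gripper_force: 20.0
```

{"op": "send_rows", "data": {
  "targets": [
    [[0, 0, 0, 0, 0, 0, 0], [0, 0, 0, 0, 0, 0, 0], [0, 0, 0, 0, 0, 0, 0], [0, 0, 0, 0, 0, 0.1, 0], [0, 0, 0, 0, 0, 0.2, 0], [0, 0, 0, 0, 0, 0.18, 0], [0, 0, 0.008, -0.035, 0.177, 0, 0], [0, 0, 0.008, -0.035, 0.177, 0, 0], [0, 0, 0.008, -0.035, 0.177, 0, 0], [0, 0, 0.008, -0.035, 0.177, 0, 0], [0, 0, 0.008, -0.035, 0.177, 0, 0], [0, 0, 0, 0, 0, 0, 0]]
  ]
}}

```text
time_s: 16.6
ee_pos: [547.2, -55.6, 119.9]
ee_rot: [179.9, -0.1, 171.6]
force: [-0.6, -0.3, 0.6]
gripper_width: 45.1
gripper_force: 0.0
```

Run:
```python
from h import *
s=env.state();print(s["ee_pos"],s["ee_rot"])
for n in("top","side"):
    p,d=optics.grab_frame(n); W=cloud(n,d)
    for o in ("white_gear","orange_block","green_block"):
        for r in optics.silhouettes(n,o)[:3]:
            P=W[r["mask"]]; P=P[~np.isnan(P[:,2])]; zt=np.percentile(P[:,2],95)
            print(n,o,round(r["conf"],2),"ztop",round(zt,1),top_face(P[P[:,2]>zt-5]))
```

```text
[547.2379838  -55.59597293 119.87476203] [ 1.79925278e+02 -9.52940454e-02  1.71582837e+02]
top white_gear 0.57 ztop 45.3 [ 583.9 -235.7   44.1   19.8   20.   146.5]
top orange_block 0.43 ztop 40.8 [529.2 -56.5  39.   21.3   3.9  82.9]
top green_block 0.62 ztop 45.5 [580.2 242.7  42.9  28.1  42.8 167.9]
side white_gear 0.77 ztop 45.0 [ 583.3 -234.4   44.4   19.8   20.9  126. ]
side white_gear 0.18 ztop 43.5 [579.2 244.1  42.5  28.2  47.4 167.6]
side orange_block 0.55 ztop 39.5 [548.  -58.4  38.5  30.   45.9 174.2]
side green_block 0.59 ztop 43.5 [579.  244.1  42.5  28.2  47.  167.6]
```

{"op": "send_rows", "data": {
  "targets": [
    [[0, 0, 0, 0.004, 0, -0.15, 0], [0, 0, 0, 0, 0, -0.15, 0], [0, 0, 0, 0, 0, 0, 0], [0, 0, 0, 0, 0, 0, 0]]
  ]
}}

```text
time_s: 17.4
ee_pos: [549.5, -59.5, 60.1]
ee_rot: [180.0, -0.0, 171.3]
force: [0.5, -0.6, -0.3]
gripper_width: 45.8
gripper_force: 0.0
```

Good. Descend to 18.

{"op": "send_rows", "data": {
  "targets": [
    [[0, 0, 0, -0.004, 0, -0.14, 0], [0, 0, 0, 0, 0, -0.07, 0], [0, 0, 0, 0, 0, 0, 0], [0, 0, 0, 0, 0, 0, 0], [0, 0, 0, 0, 0, 0, 1], [0, 0, 0, 0, 0, 0, 1], [0, 0, 0, 0, 0, 0, 1], [0, 0, 0, 0, 0, 0, 1]]
  ]
}}

```text
time_s: 18.2
ee_pos: [549.3, -59.2, 19.0]
ee_rot: [180.0, 0.1, 171.4]
force: [-0.3, -0.5, 5.6]
gripper_width: 28.1
gripper_force: 20.0
```

{"op": "send_rows", "data": {
  "targets": [
    [[0, 0, 0, 0, 0, 0.1, 1], [0, 0, 0, 0, 0, 0.2, 1], [0, 0, 0, 0, 0, 0.1, 1], [0, 0, 0.011, -0.035, -0.172, 0, 1], [0, 0, 0.011, -0.035, -0.172, 0, 1], [0, 0, 0.011, -0.035, -0.172, 0, 1], [0, 0, 0.011, -0.035, -0.172, 0, 1], [0, 0, 0.011, -0.035, -0.172, 0, 1], [0, 0, 0, 0, 0, 0, 1], [0, 0, 0, 0, 0, 0, 1]]
  ]
}}

```text
time_s: 19.2
ee_pos: [513.1, -231.4, 97.7]
ee_rot: [180.0, -0.0, 176.2]
force: [0.3, -0.3, -0.2]
gripper_width: 27.8
gripper_force: 20.0
```

{"op": "send_rows", "data": {
  "targets": [
    [[0, 0, 0, 0, 0, -0.15, 1], [0, 0, 0, 0, 0, -0.14, 1], [0, 0, 0, 0, 0, -0.05, 1], [0, 0, 0, 0, 0, 0, 1], [0, 0, 0, 0, 0, 0, 1]]
  ]
}}

```text
time_s: 19.7
ee_pos: [514.4, -230.8, 30.8]
ee_rot: [-180.0, 0.1, 176.4]
force: [-0.6, 0.2, 0.2]
gripper_width: 27.8
gripper_force: 20.0
```

{"op": "send_rows", "data": {
  "targets": [
    [[0, 0, 0, 0, 0, -0.025, 1], [0, 0, 0, 0, 0, -0.008, 1], [0, 0, 0, 0, 0, -0.005, 1], [0, 0, 0, 0, 0, 0, 1]]
  ]
}}

```text
time_s: 20.1
ee_pos: [513.8, -231.2, 23.0]
ee_rot: [-180.0, 0.0, 176.3]
force: [-0.5, 0.7, 2.9]
gripper_width: 27.8
gripper_force: 20.0
```

{"op": "send_rows", "data": {
  "targets": [
    [[0, 0, 0, 0, 0, 0, 0], [0, 0, 0, 0, 0, 0, 0], [0, 0, 0, 0, 0, 0, 0], [0, 0, 0, 0, 0, 0.1, 0], [0, 0, 0, 0, 0, 0.2, 0], [0, 0, 0, 0, 0, 0.18, 0], [0, 0, 0, -0.049, 0.19, 0, -0.4], [0, 0, 0, -0.049, 0.19, 0, -0.4], [0, 0, 0, -0.049, 0.19, 0, -0.4], [0, 0, 0, -0.049, 0.19, 0, -0.4], [0, 0, 0, -0.049, 0.19, 0, -0.4], [0, 0, 0, -0.049, 0.19, 0, -0.4]]
  ]
}}

```text
time_s: 21.3
ee_pos: [454.2, -1.7, 118.4]
ee_rot: [180.0, 0.0, 176.3]
force: [0.9, -0.0, 0.2]
gripper_width: 63.8
gripper_force: 0.0
```

{"op": "send_rows", "data": {
  "targets": [
    [[0, 0, 0, 0, 0, -0.1, -0.4], [0, 0, 0, 0, 0, -0.1, -0.4], [0, 0, 0, 0, 0, 0, -0.4], [0, 0, 0, 0, 0, 0, -0.4]]
  ]
}}

```text
time_s: 21.7
ee_pos: [454.8, -3.1, 78.5]
ee_rot: [180.0, -0.0, 176.3]
force: [0.4, 0.1, -0.2]
gripper_width: 63.7
gripper_force: 0.0
```

{"op": "send_rows", "data": {
  "targets": [
    [[0, 0, 0, 0, 0, -0.14, -0.4], [0, 0, 0, 0, 0, -0.1, -0.4], [0, 0, 0, 0, 0, -0.06, -0.4], [0, 0, 0, 0, 0, 0, -0.4], [0, 0, 0, 0, 0, 0, 1], [0, 0, 0, 0, 0, 0, 1], [0, 0, 0, 0, 0, 0, 1], [0, 0, 0, 0, 0, 0, 1]]
  ],
  "grip_force": 25
}}

```text
time_s: 22.5
ee_pos: [455.4, -3.1, 19.2]
ee_rot: [180.0, 0.1, 176.3]
force: [-1.1, -0.2, 4.5]
gripper_width: 39.6
gripper_force: 25.0
```

{"op": "send_rows", "data": {
  "targets": [
    [[0, 0, 0, 0, 0, 0.1, 1], [0, 0, 0, 0, 0, 0.2, 1], [0, 0, 0, 0, 0, 0.1, 1], [0, 0, 0, -0.009, -0.1865, 0, 1], [0, 0, 0, -0.009, -0.1865, 0, 1], [0, 0, 0, -0.009, -0.1865, 0, 1], [0, 0, 0, -0.009, -0.1865, 0, 1], [0, 0, 0, -0.009, -0.1865, 0, 1], [0, 0, 0, -0.009, -0.1865, 0, 1], [0, 0, 0, 0, 0, 0, 1], [0, 0, 0, 0, 0, 0, 1]]
  ]
}}

```text
time_s: 23.6
ee_pos: [443.4, -227.1, 98.1]
ee_rot: [179.9, -0.0, 176.2]
force: [-0.6, -0.1, -1.2]
gripper_width: 39.5
gripper_force: 25.0
```

{"op": "send_rows", "data": {
  "targets": [
    [[0, 0, 0, 0, 0, -0.15, 1], [0, 0, 0, 0, 0, -0.14, 1], [0, 0, 0, 0, 0, -0.05, 1], [0, 0, 0, 0, 0, 0, 1], [0, 0, 0, 0, 0, 0, 1]]
  ]
}}

```text
time_s: 24.1
ee_pos: [444.7, -226.6, 31.1]
ee_rot: [-180.0, 0.1, 176.4]
force: [0.8, 0.1, -1.2]
gripper_width: 39.5
gripper_force: 25.0
```

{"op": "send_rows", "data": {
  "targets": [
    [[0, 0, 0, 0, 0, -0.025, 1], [0, 0, 0, 0, 0, -0.008, 1], [0, 0, 0, 0, 0, -0.005, 1], [0, 0, 0, 0, 0, 0, 1]]
  ]
}}

```text
time_s: 24.5
ee_pos: [444.1, -227.0, 23.2]
ee_rot: [-180.0, 0.0, 176.3]
force: [-2.2, 0.2, 1.0]
gripper_width: 39.4
gripper_force: 25.0
```

Contact; release to 64 mm, rise and check.

{"op": "send_rows", "data": {
  "targets": [
    [[0, 0, 0, 0, 0, 0, -0.4], [0, 0, 0, 0, 0, 0, -0.4], [0, 0, 0, 0, 0, 0, -0.4], [0, 0, 0, 0, 0, 0.1, -0.4], [0, 0, 0, 0, 0, 0.2, -0.4], [0, 0, 0, 0, 0, 0.2, -0.4], [0, 0, 0, -0.15, 0.1, 0.2, -0.4], [0, 0, 0, -0.15, 0.1, 0, -0.4], [0, 0, 0, 0, 0, 0, -0.4]]
  ]
}}

```text
time_s: 25.4
ee_pos: [382.6, -186.1, 160.6]
ee_rot: [179.9, -0.1, 176.3]
force: [0.3, 0.1, -0.3]
gripper_width: 64.2
gripper_force: 0.0
```

Run:
```python
from h import *
for n in("top","side"):
    p,d=optics.grab_frame(n); W=cloud(n,d); cv2.imwrite(f"pics/{n}2.png",p[:,:,::-1])
    for o in "white_gear black_gear orange_block green_block coil blue_block capacitor".split():
        for r in optics.silhouettes(n,o)[:3]:
            P=W[r["mask"]]; P=P[~np.isnan(P[:,2])]; zt=np.percentile(P[:,2],95)
            print(n,o,round(r["conf"],2),"ztop",round(zt,1),top_face(P[P[:,2]>zt-5]))
```

```text
top white_gear 0.8 ztop 45.5 [ 583.9 -235.6   44.    19.2   20.9   92.2]
top black_gear 0.8 ztop 45.9 [512.1 256.5  44.3  19.7  19.1  86.9]
top black_gear 0.57 ztop 31.2 [526.7 149.1  29.5  13.8  15.7 179.8]
top black_gear 0.55 ztop 31.8 [425.4 176.8  30.2  13.1  15.6  90.1]
top orange_block 0.66 ztop 45.6 [ 513.5 -230.7   42.7   28.2   43.8  176.6]
top orange_block 0.39 ztop 45.2 [580.3 242.7  42.5  28.6  43.6 166.9]
top coil 0.66 ztop 46.6 [ 435.2 -195.    43.6   33.7  100.9  111.1]
top blue_block 0.74 ztop 41.6 [662.3 -89.3  38.8  43.9  26.7   5.9]
top capacitor 0.76 ztop 45.8 [455.2 -97.8  42.9  26.7  26.6  16.3]
side white_gear 0.67 ztop 45.0 [ 581.9 -232.8   44.4   19.    19.6  105.2]
side black_gear 0.97 ztop 30.7 [524.7 150.3  30.1  14.5  15.1 135.6]
side black_gear 0.93 ztop 30.7 [423.7 177.9  29.9  15.7  15.2  80.4]
side black_gear 0.91 ztop 45.0 [511.  258.3  44.4  21.3  21.2  18.3]
side orange_block 0.78 ztop 43.6 [ 512.3 -229.1   42.5   29.8   46.6  176.1]
side green_block 0.66 ztop 43.5 [578.9 244.4  42.4  27.6  45.  167.7]
side coil 0.73 ztop 44.2 [ 443.1 -225.    43.2   36.8   38.7  118.9]
side coil 0.23 ztop 45.0 [510.8 258.2  44.4  21.4  21.1  14. ]
side blue_block 0.9 ztop 39.6 [661.2 -88.8  38.4  44.9  29.6   5.4]
side capacitor 0.75 ztop 43.5 [578.8 244.4  42.4  27.5  45.  167.3]
side capacitor 0.63 ztop 44.1 [452.7 -96.   43.   28.5  27.   40.5]
```

View pics/side2.png

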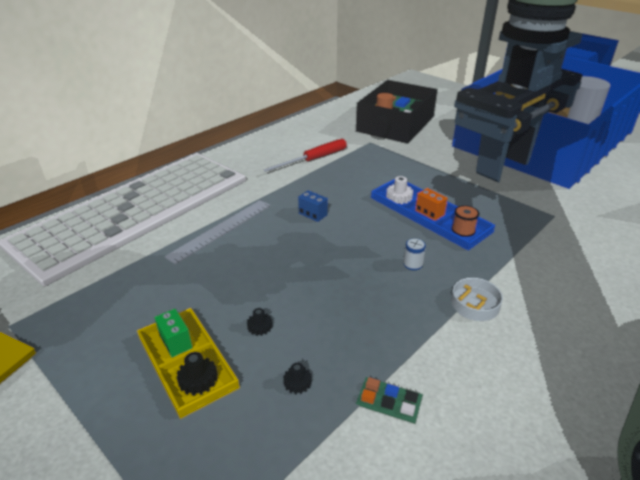

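The picture shows white gear (400,190), orange block (432,205) and coil (466,220) in the blue tray. The green block (174,330) and the large black gear (197,373) are in the yellow tray. All five stand upright, with tops 4 mm higher than they stood on the mat. The blue block and capacitor are unmoved, and the gripper is clear.

```bash
python3 -c "
from workcell import env
print(env.job_done())"
```

```text
the job is handed in; nothing more can be done
None
```

I made up both kits and handed the job in at about 25 s of the 128 s allowed; the hand-in gave no verdict, but the last pictures show all five parts upright on their bay floors, with the blue block and capacitor unmoved.

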